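# Hang the dipping basket in the roller notch of the ultrasonic bath

### The arm

A 6-joint arm with a two-finger parallel gripper is mounted at the origin on a cart in front of the work surface, level with it; the furniture and walls round the work are solid. World frame = base frame: x ahead of the robot, y to its left, z up, the work surface at z = 0. Lengths are in m, angles in rad, forces in N, time in s.
With the tool pointing down it reaches from about 0.25 to 0.725 m from the base axis. Payload 4 kg.
Tool frame: the origin (TCP) lies midway between the tips of the shut fingers; the grasp point (between the pads) lies grip_point_offset behind it (grip_point_offset is the distance from the TCP to the grasp point, in m); z points along the fingers, y is the line along which they close (so a half turn about z gives the same grasp; the last joint's range is limited). The gripper opens to 85 mm and grips with 20 to 120 N. Pads are 22 mm wide; open, the fingers measure 114 mm over their backs; the gripper's body (76 mm by 85 mm) begins 54 mm behind the grasp point. The pads swing forward as they close: fully open they stand 13 mm farther back than shut.
Start: joints at [1.138, 0.241, 0.005, 1.335, 0, 1.571], TCP at [0.21, 0.454, 0.231] pointing down, gripper open.
Joint ranges: [-2.72, 2.72], [-1.05, 1.87], [-1.09, 1.28], [-1.99, 2.15], [-1.42, 1.44], [-3.14, 3.14]. Speed limits (rad/s): [2.79, 2.79, 3.14, 3.14, 3.14, 3.14].

### API

Orientations are given as a unit quaternion [x, y, z, w].
In Python, from workcell import * gives the robot as it stands. The module is installed in compiled form; this text tells all that it offers.
- The arm moves only by the tool arm_command, never from a script. Its arguments are lists of equal length, an entry for each row: "slide": the shift along the tool's x, y, z in cm, a list of three; "spin": the turn about the tool's z in degrees. A call has exactly 5 rows; each row is the pose to reach, as a shift and turn from the pose commanded when the call began, along the tool's axes at that moment; what a row does not reach only later rows make up. A row lasts 1/8 s, in which the tool goes at most 62.5 mm and 10.7 degrees, less where a joint would pass 70% of its speed; a pose out of reach is approached as far as the arm can. A call with a gripper value outside its range is refused whole. "jaw" is the finger opening in cm, from 0 to 8.54, set as the call begins (left out, the last holds). The fingers move at their own pace and stop on an object; the grip force is fixed at half the most. Time passes only in rows, so rows that repeat a pose let the fingers close, or fill a call up. It gives the time, the measured TCP pose, the force, the opening and the grip force at its end, in the units of the state.
- get_obs(): the state, without advancing time (a new reading comes with each control period).
- camera(name): name is "scene" or "top" or "wrist"; returns a dict with "pixels" (480x640x3 uint8, red, green, blue), "range_z" (480x640 float32, m along the optical axis (not along the pixel's ray), 0 where there is no reading), "intrinsics" (3x3 intrinsics, pixels), "rvec" (rotation vector, rad) and "tvec" (3), from world to camera coordinates, as OpenCV has them. Camera axes: x right, y down, z forward; pixel columns grow to the right and rows downward; lengths in m; the calibration is good to about 2 mm. A picture is of the moment at which its call begins.
- job_done(): hands the job in; it is judged then, once.
Trained networks look in a picture, given as the dict that the camera call returned (one of the last four; its "shot" number tells which), for a name from the list of things; names that differ only in an ending like _2 or _b are one class to them, and where a whole thing is asked for, a point or a joint stands for the part that bears it (a point fixed in the world has none). Each returns a list of dicts, best first, with "confidence" (0 to 1); they miss things now and then, are a little off and sometimes report something else, mostly with a low value. They report only what shows in the picture. A call takes as long as a camera call.
- recognise(picture, thing): "centre" ([column, row] in pixels, amid what is visible of it).
- landmark_of(picture, thing): "centre" ([column, row] in pixels: a listed point, or the origin of a listed thing).
The state is a dict: "clock": time; "joint_pos": joint angles; "joint_vel": joint speeds; "tau": joint torques, N m; "eef_pos": TCP position; "tool_rot": TCP orientation; "ft_force": force on the tool from outside, world axes, zero at the start; "ft_torque": the same for the moment, N m; "grip_width": finger opening in m; "grasp_force": force on a finger pad.
Only numpy, scipy, OpenCV 4.12 (cv2) and the standard library are available. Lean on these libraries where they do the work, as an engineer would, in place of code of your own. Each camera call takes 0.05 s, during which the arm holds its last target. There are 200 camera calls.

### The job

Hang the wire basket with its two vials inside the ultrasonic bath by its own hook, over the rim nearest the robot: the black rim strip there has one notch, to be found by sliding the hook along it, and the hook has to be pressed down into it, between the sprung rollers, until it is fully home, without forcing it. Keep both vials in the basket, leave it hanging straight on its own, and leave the bottle, the timer and the dish where they stand.

Things in the scene. Friction and masses are not known exactly. Their poses are not given: they have to be found in the camera images.
- bath: Ultrasonic bath, fixed, empty: white case 190 (x) x 300 (y) x 92 mm high. Origin: centre of its underside; x points away from the robot, y along its long side, z up. A steel collar 6 mm thick round the tank opening (150 x 250 mm) stands up to the rim 120 mm above the worktop; tank floor at 30 mm. The near collar wall runs along y, its mid-plane at x = -78 mm.
- rim_mid (a point): Middle of the near collar wall's rim: x -78, y 0, z 120 mm in the bath. On it sits a black strip 150 mm long in y, 9 mm thick, flat top at 132, lower edge at 106 mm height. Halfway along it is one notch, 9 mm wide, mouth rounded out to 17 mm, floor at 122 mm. The strip stays put, but where it was pushed on varies: the notch lies anywhere from y = -30 to +30 mm and is NOT measured; see or feel it.
- deck_left (a point): On the case's top by the near wall's left end: x -78, y 150, z 92 mm in the bath. About the notch: a sprung steel roller stands 2.5 mm out of each side at 127 mm height, leaving 4 mm. A 6 mm hook wire sliding along the strip's top drops 4 to 5 mm into the mouth onto the rollers; about 7 to 12 N of press takes it between them and to the floor, where they hold it with about 18 N.
- basket: Loose steel wire basket with its own hook and a black grip, 0.16 to 0.26 kg, standing left or right of the bath. Origin on its underside straight below hook and grip; x points from hook to basket, z up. Basket: x 12 to 60, y -32 to 32 mm, 40 mm high, two cells. Back stays of 6 mm wire at x 9, y +-26 mm, 40 mm high. Hung inside over the near rim, its x points the way of the bath's x.
- hook_crown (a point): Middle of the hook's crown, on the wire's axis, 64 mm above the basket's underside. One round 6 mm wire in the basket's plane y = 0: inner leg's axis at x +9, crown along x, outer leg's axis at x -9 mm down to 38 mm height, tip flared outward; 12 mm clear between the legs. Height over the worktop: 135 mm when the hook slides on the strip's top, about 130.5 on the rollers, 125 mm when home.
- grip (a point): Centre of the black grip on a thin stem straight above the hook: 16 mm in the basket's x (grasp across this), 26 mm in y, from 76 to 118 mm above the basket's underside; this point is at 97 mm.
- dirty_vial_1: Amber vial with screw cap, 15 mm diameter, 44 mm high, standing loose in the basket's cell at its -y side; origin at the centre of its underside.
- dirty_vial_2: Amber vial with screw cap, 15 mm diameter, 44 mm high, standing loose in the basket's cell at its +y side; origin at the centre of its underside.
- bottle: White reagent bottle with a screw cap, 38 mm diameter, 70 mm high, standing loose on the worktop at the other side of the bath from the basket; origin at the centre of its underside. Leave it.
- timer_2: White digital timer, 52 x 66 x 20 mm, lying loose on the worktop in front of the bath; origin at the centre of its underside. Leave it.
- dish: Closed petri dish, 64 mm diameter, 13 mm high, lying loose on the worktop in front of the bath; origin at the centre of its underside. Leave it.

How it is judged:
By the outcome, as a careful person would: the job done as asked, in the order asked, and still so for the second after the job is handed in, with the robot touching nothing.
It also fails if it takes over 72 s, if anything falls off the work surface, if the arm or the gripper's body presses on something with over 40 N, if the wrist force passes 120 N, or if a joint passes its speed limit or range.

## Working session

There is one attempt and no reset: what is moved stays moved. The work goes in short steps, Python scripts to look and compute and a tool call to move; the robot and the scene stay as the last step left them, time stands still between calls to the robot, and variables do not carry over. Pictures are saved under pics/ and viewed, at most 10 in all, crops included, and the job is handed in when it is done.

Besides the shell and the picture viewer there is one more tool, called after "Emit:" as name(argument=value, ...) on one line, values as JSON. arm_command: Moves the arm, as the interface text tells. Its arguments: {"type":"object","properties":{"slide":{"type":"array","items":{"type":"array","items":{"type":"number"}}},"spin":{"type":"array","items":{"type":"number"}},"jaw":{"type":"number"}},"required":["slide","spin"]}

```bash
mkdir -p pics; cat > h.py <<'E'
from workcell import *
import numpy as np, cv2
from scipy.spatial.transform import Rotation as R
def save(p,n): cv2.imwrite('pics/'+n,p['pixels'][:,:,::-1])
def w(p,uv,d=None):
    u,v=uv
    if d is None:
        a=p['range_z'][int(v)-2:int(v)+3,int(u)-2:int(u)+3]; a=a[a>0]; d=np.median(a) if a.size else np.nan
    c=np.linalg.inv(p['intrinsics'])@[u,v,1]*d
    return R.from_rotvec(np.ravel(p['rvec'])).as_matrix().T@(c-np.ravel(p['tvec']))
def ray_z(p,uv,z):
    M=R.from_rotvec(np.ravel(p['rvec'])).as_matrix().T
    o=-M@np.ravel(p['tvec']); r=M@(np.linalg.inv(p['intrinsics'])@[uv[0],uv[1],1])
    return o+r*(z-o[2])/r[2]
E
python3 - <<'E'
from h import *
np.set_printoptions(precision=4,suppress=True)
o=get_obs();print(o['clock'],o['eef_pos'],o['tool_rot'],o['grip_width'],[k for k in dir() if 'grip' in k], grip_point_offset if 'grip_point_offset' in globals() else o.keys())
for n in ['top','scene']:
    p=camera(n);save(p,n+'1.png')
    for t,z in [('bath',0),('rim_mid',.12),('deck_left',.092),('basket',0),('hook_crown',.064),('grip',.097),('dirty_vial_1',.004),('dirty_vial_2',.004),('bottle',0),('timer_2',0),('dish',0)]:
        for r in landmark_of(p,t)[:2]:
            print(n,t,r['confidence'],np.array(r['centre']),ray_z(p,r['centre'],z),w(p,r['centre']))
E
```

```text
0.0 [0.2095 0.4533 0.2304] [ 0.2147  0.9767 -0.001  -0.0002] 0.08569911828858734 ['grip_point_offset'] 0.0187
top bath 0.94 [301.9 192.4] [0.602  0.0142 0.    ] [0.5945 0.0134 0.0303]
top rim_mid 0.67 [305.2 214.7] [0.5229 0.0033 0.12  ] [0.521  0.0031 0.1291]
top deck_left 0.69 [236.  228.4] [0.497  0.1553 0.092 ] [ 0.5143  0.1679 -0.0013]
top basket 0.86 [188.9 257.1] [0.4453 0.2753 0.    ] [0.4452 0.2751 0.0012]
top hook_crown 0.93 [187.5 248.2] [0.4565 0.2658 0.064 ] [0.4509 0.2578 0.1012]
top grip 0.62 [181.9 251.3] [0.4446 0.2706 0.097 ] [0.4419 0.2665 0.1153]
top dirty_vial_1 0.5 [198.7 237.8] [0.4904 0.2536 0.004 ] [0.4862 0.2488 0.0286]
top dirty_vial_1 0.39 [184.4 240.9] [0.4828 0.2867 0.004 ] [0.4774 0.2796 0.0365]
top dirty_vial_2 0.5 [198.7 237.8] [0.4904 0.2536 0.004 ] [0.4862 0.2488 0.0286]
top dirty_vial_2 0.39 [184.4 240.9] [0.4828 0.2867 0.004 ] [0.4774 0.2796 0.0365]
top bottle 0.75 [439.4 243.5] [ 0.482 -0.307  0.   ] [ 0.4737 -0.2967  0.0509]
top timer_2 0.73 [272.9 283.2] [0.3863 0.0785 0.    ] [0.3845 0.0772 0.0184]
top dish 0.69 [337.4 281. ] [ 0.3926 -0.0701 
[... 325 characters left out ...]
3 0.097 ] [0.4381 0.2768 0.107 ]
scene grip 0.6 [222.1 234. ] [0.3608 0.1715 0.097 ] [0.4501 0.2755 0.0025]
scene dirty_vial_1 0.43 [226.3 227. ] [0.4787 0.2887 0.004 ] [0.4564 0.2632 0.0268]
scene dirty_vial_1 0.43 [423.8 322.9] [ 0.4829 -0.3127  0.004 ] [ 0.4684 -0.319   0.0188]
scene dirty_vial_2 0.43 [226.3 227. ] [0.4787 0.2887 0.004 ] [0.4564 0.2632 0.0268]
scene dirty_vial_2 0.43 [423.8 322.9] [ 0.4829 -0.3127  0.004 ] [ 0.4684 -0.319   0.0188]
scene bottle 0.57 [422.7 325.2] [ 0.4791 -0.3127  0.    ] [ 0.4677 -0.3176  0.0117]
scene timer_2 0.56 [258.7 276.4] [0.382  0.0812 0.    ] [0.3665 0.0655 0.0179]
scene dish 0.82 [308.  299.1] [ 0.3915 -0.0632  0.    ] [ 0.3806 -0.072   0.0124]
```

```bash
python3 - <<'E'
import cv2,numpy as np
a=cv2.imread('pics/top1.png');
c=cv2.resize(a[200:290,150:290],None,fx=5,fy=5,interpolation=3)
cv2.imwrite('pics/a.png',c)
c=cv2.resize(a[130:260,210:400],None,fx=4.2,fy=4.2,interpolation=3)
cv2.imwrite('pics/b.png',c[:600])
E
```

```text
(no output)
```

View pics/a.png

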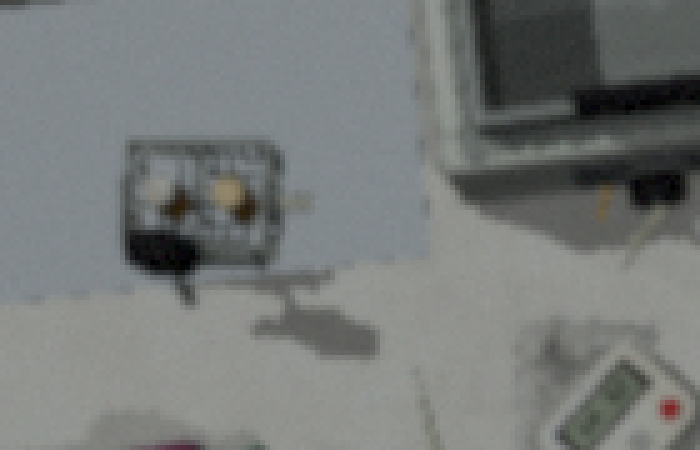

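View pics/b.png

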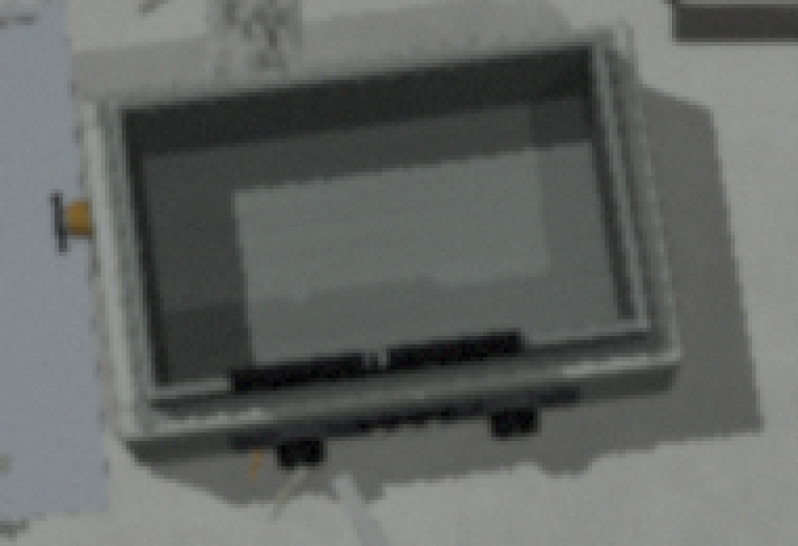

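Crop a shows the basket at the left, with the black grip at the lower left of it (crop ~165,250) and both vials inside. Crop b shows the black strip from (232,380) to (522,342), with the notch at ~(375,360), which is about (299,216) in the top picture.

```bash
cat >> h.py <<'E'
def cloud(p):
    v,u=np.mgrid[0:480,0:640]; d=p['range_z']; m=d>0
    c=(np.linalg.inv(p['intrinsics'])@np.stack([u[m],v[m],np.ones(m.sum())])*d[m]).T
    M=R.from_rotvec(np.ravel(p['rvec'])).as_matrix()
    return (c-np.ravel(p['tvec']))@M, p['pixels'][m].astype(int), np.stack([u[m],v[m]],1)
def yaw():
    return 0
E
python3 - <<'E'
from h import *
np.set_printoptions(precision=4,suppress=True)
p=camera('top')
P,C,U=cloud(p)
# strip: dark & high near rim
m=(C.max(1)<45)&(P[:,2]>.12)&(P[:,2]<.142)&(abs(P[:,1])<.12)&(abs(P[:,0]-.52)<.05)
S=P[m];print('strip',m.sum(),S.mean(0),np.median(S[:,2]))
r=cv2.minAreaRect((S[:,:2]*1000).astype(np.float32));print(r)
v=np.linalg.svd(S[:,:2]-S[:,:2].mean(0),full_matrices=False)[2][0];print('dir',v)
print('notch',ray_z(p,(299.3,215.7),.13), 'ends',ray_z(p,(265.2,220.5),.132),ray_z(p,(334.3,211.4),.132))
# case outline
m=(P[:,2]>.08)&(P[:,2]<.135)&(abs(P[:,1])<.25)&(P[:,0]>.45)&(P[:,0]<.78)
print('case',cv2.minAreaRect((P[m][:,:2]*1000).astype(np.float32)))
m=(P[:,2]>.105)&(P[:,2]<.13)&(abs(P[:,1])<.25)&(P[:,0]>.45)&(P[:,0]<.78)
print('collar',cv2.minAreaRect((P[m][:,:2]*1000).astype(np.float32)))
m=(P[:,2]>.012)&(P[:,2]<.125)&(abs(P[:,1]-.27)<.06)&(abs(P[:,0]-.46)<.07)
B=P[m];print('basket',m.sum())
for lo,hi in [(.012,.05),(.05,.075),(.09,.125)]:
    k=(B[:,2]>lo)&(B[:,2]<hi);print(lo,k.sum(),B[k].mean(0),cv2.minAreaRect((B[k][:,:2]*1000).astype(np.float32)) if k.sum()>3 else '')
E
```

```text
strip 321 [0.5184 0.0168 0.1298] 0.130156729359268
((519.2554931640625, 15.489433288574219), (10.098262786865234, 149.49069213867188), 8.475297927856445)
dir [ 0.1503 -0.9886]
notch [0.5185 0.0157 0.13  ] ends [0.5071 0.0881 0.132 ] [ 0.528  -0.0589  0.132 ]
case ((635.95556640625, -47.20994567871094), (248.8079376220703, 441.7435302734375), 9.60132122039795)
collar ((598.0857543945312, 16.9161376953125), (166.86575317382812, 262.13104248046875), 8.718311309814453)
basket 526
0.012 385 [0.482  0.2661 0.0339] ((469.3719482421875, 269.3033752441406), (76.67424011230469, 69.26655578613281), 0.10825704783201218)
0.05 10 [0.441  0.2715 0.0622] ((454.0916442871094, 279.74945068359375), (47.477294921875, 8.465842247009277), 26.734943389892578)
0.09 119 [0.4452 0.2679 0.1115] ((446.12725830078125, 269.13201904296875), (26.088584899902344, 16.292327880859375), 88.80509948730469)
```

Emit:
arm_command(slide=[[0,0,0],[0,0,0],[0,0,0],[0,0,0],[0,0,0]], spin=[10,20,30,40,50], jaw=4.5)

```text
clock: 1.88
eef_pos: [0.2097, 0.4539, 0.2313]
tool_rot: [0.61, 0.793, 0.0, -0.0]
ft_force: [0.2, -0.7, -0.7]
grip_width: 0.0449
grasp_force: 0.0
```

Emit:
arm_command(slide=[[-4.78,3.6,0],[-9.57,7.2,0],[-14.35,10.8,0],[-19.1,14.4,0],[-23.9,18.0,0]], spin=[5,10,15,15,15])

```text
clock: 2.5
eef_pos: [0.4475, 0.2692, 0.2315]
tool_rot: [0.706, 0.708, 0.0, -0.0]
ft_force: [1.3, 1.2, 0.3]
grip_width: 0.0451
grasp_force: 0.0
```

```bash
python3 - <<'E'
from h import *
np.set_printoptions(precision=4,suppress=True)
o=get_obs();print(o['clock'],o['eef_pos'],R.from_quat(o['tool_rot']).as_matrix())
p=camera('wrist');save(p,'w1.png')
for t,z in [('basket',0),('hook_crown',.064),('grip',.097),('dirty_vial_1',.004),]:
    for r in landmark_of(p,t)[:2]: print(t,r['confidence'],np.array(r['centre']),ray_z(p,r['centre'],z),w(p,r['centre']))
P,C,U=cloud(p)
for lo,hi in [(.03,.05),(.105,.125)]:
    k=(P[:,2]>lo)&(P[:,2]<hi)&(abs(P[:,0]-.46)<.08)&(abs(P[:,1]-.27)<.06);print(lo,k.sum(),P[k].mean(0),cv2.minAreaRect((P[k][:,:2]*1000).astype(np.float32)) if k.sum()>3 else '')
E
```

```text
2.5 [0.4475 0.2692 0.2315] [[-0.0037  1.      0.0005]
 [ 1.      0.0037  0.0006]
 [ 0.0006  0.0005 -1.    ]]
basket 0.58 [318.2 209.6] [0.4443 0.27   0.    ] [ 0.4443  0.2699 -0.0001]
hook_crown 0.64 [319.9 218.9] [0.4466 0.2747 0.064 ] [0.4468 0.2852 0.1073]
grip 0.95 [318.2 230.7] [0.4453 0.2723 0.097 ] [0.4455 0.278  0.1175]
dirty_vial_1 0.67 [357.  223.6] [0.4885 0.2548 0.004 ] [0.4856 0.2617 0.0308]
dirty_vial_1 0.61 [353.7 194.6] [0.4836 0.2879 0.004 ] [0.4811 0.2923 0.0303]
0.03 1346 [0.4821 0.2743 0.0417] ((471.8124694824219, 271.935302734375), (68.16378021240234, 77.11236572265625), 89.17103576660156)
0.105 643 [0.4482 0.2745 0.1161] ((448.13726806640625, 272.95635986328125), (15.513482093811035, 26.242111206054688), 0.06659730523824692)
```

View pics/w1.png

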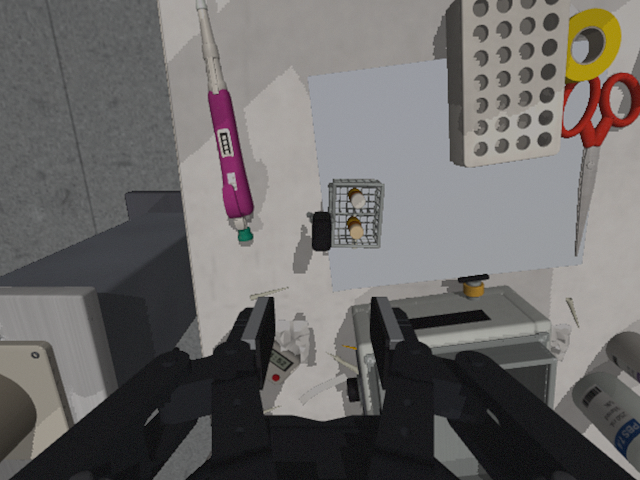

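The wrist view shows the grip at ~(320,230), square to the fingers, with both vials in the basket. Next I go down and grasp.

Emit:
arm_command(slide=[[0.2,0,4],[0.2,0,8],[0.2,0,12],[0.2,0,14.9],[0.2,0,14.9]], spin=[0,0,0,0,0])

```text
clock: 3.38
eef_pos: [0.4428, 0.2726, 0.0802]
tool_rot: [0.705, 0.709, -0.003, -0.001]
ft_force: [-0.6, -1.2, 0.9]
grip_width: 0.0453
grasp_force: 0.0
```

Emit:
arm_command(slide=[[0,0,0],[0,0,0],[0,0,0],[0,0,0],[0,0,0]], spin=[0,0,0,0,0], jaw=0.5)

```text
clock: 4.0
eef_pos: [0.447, 0.2736, 0.0842]
tool_rot: [0.706, 0.708, 0.002, -0.0]
ft_force: [-1.9, 1.8, 6.8]
grip_width: 0.0151
grasp_force: 59.3
```

Emit:
arm_command(slide=[[0,0,-2],[0,0,-5.5],[0,0,-9.5],[0,0,-13.5],[0,0,-16.5]], spin=[0,0,0,0,0])

```text
clock: 4.62
eef_pos: [0.4462, 0.2723, 0.2491]
tool_rot: [0.706, 0.708, 0.001, 0.0]
ft_force: [0.0, 0.4, -2.1]
grip_width: 0.0153
grasp_force: 58.6
```

```bash
python3 - <<'E'
from h import *
np.set_printoptions(precision=4,suppress=True)
o=get_obs();print(o['clock'],o['eef_pos'],R.from_quat(o['tool_rot']).as_matrix(),o['ft_force'],o['ft_torque'],o['grip_width'])
p=camera('wrist');save(p,'w2.png')
P,C,U=cloud(p)
k=(P[:,2]>.19)&(P[:,2]<.24)&(abs(P[:,0]-.49)<.06)&(abs(P[:,1]-.28)<.06)
print(k.sum(),P[k].mean(0),cv2.minAreaRect((P[k][:,:2]*1000).astype(np.float32)))
p=camera('scene');save(p,'s2.png')
P,C,U=cloud(p)
k=(P[:,2]>.13)&(abs(P[:,0]-.49)<.035)&(abs(P[:,1]-.28)<.06);print(np.percentile(P[k][:,2],[1,5]))
E
```

```text
4.625 [0.4462 0.2723 0.2491] [[-0.0032  1.      0.0011]
 [ 1.      0.0032  0.0005]
 [ 0.0005  0.0011 -1.    ]] [ 0.0214  0.3586 -2.1466] [0.0397 0.0371 0.0062] 0.015292744132039807
4941 [0.4821 0.2771 0.2039] ((470.65850830078125, 271.23077392578125), (67.68292236328125, 77.56179809570312), 89.910400390625)
[0.1698 0.1738]
```

View pics/w2.png

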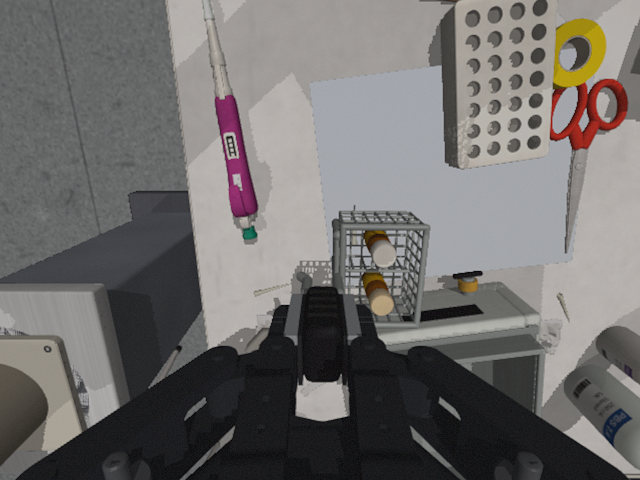

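The basket hangs straight in the fingers and both vials are inside, at (378,250) and (376,295). I carry it over gently.

Emit:
arm_command(slide=[[-1,0.3,0],[-3,1,0],[-6,2,0],[-9,2.9,0],[-12,3.85,0]], spin=[0,-2,-4,-6,-8.5])

```text
clock: 5.35
eef_pos: [0.4839, 0.1505, 0.2447]
tool_rot: [0.651, 0.759, -0.002, -0.001]
ft_force: [0.1, 0.2, -2.4]
grip_width: 0.0157
grasp_force: 58.6
```

```bash
python3 - <<'E'
from h import *
np.set_printoptions(precision=4,suppress=True)
o=get_obs();print(o['clock'],o['eef_pos'],R.from_quat(o['tool_rot']).as_matrix(),o['ft_force'])
M=R.from_quat(o['tool_rot']).as_matrix()
print(M.T@(np.array([.5241,.0317,.249])-o['eef_pos']))
E
```

```text
5.35 [0.4839 0.1505 0.2447] [[-0.1523  0.9883 -0.0046]
 [ 0.9883  0.1523 -0.0019]
 [-0.0012 -0.0048 -1.    ]] [ 0.1307  0.2219 -2.3884]
[-0.1235  0.0216 -0.0043]
```

Tool x is now bath +y and tool y is bath +x.

Emit:
arm_command(slide=[[-2.5,0.4,0],[-5.5,0.9,0],[-9,1.5,0],[-11.5,2.0,0],[-12.3,2.2,0]], spin=[0,0,0,0,0])

```text
clock: 5.98
eef_pos: [0.5243, 0.0323, 0.2449]
tool_rot: [0.652, 0.758, -0.002, -0.002]
ft_force: [0.2, 0.0, -2.6]
grip_width: 0.0149
grasp_force: 58.7
```

Emit:
arm_command(slide=[[0,0,1],[0,0,2.5],[0,0,4],[0,0,5.5],[0,0,5.5]], spin=[0,0,0,0,0])

```text
clock: 6.6
eef_pos: [0.524, 0.0346, 0.1904]
tool_rot: [0.651, 0.759, -0.001, -0.001]
ft_force: [-0.4, 0.3, -2.3]
grip_width: 0.0152
grasp_force: 58.7
```

```bash
cat > look.py <<'E'
import sys
from h import *
np.set_printoptions(precision=4,suppress=True)
o=get_obs();M=R.from_quat(o['tool_rot']).as_matrix()
print(o['clock'],o['eef_pos'],'yaw',np.degrees(np.arctan2(M[1,1],M[0,1])),'F tool',M.T@o['ft_force'],'T',M.T@o['ft_torque'],o['grip_width'])
if len(sys.argv)>1:
    p=camera(sys.argv[1]);save(p,sys.argv[2])
E
python3 look.py wrist w3.png; python3 look.py scene s3.png; python3 -c "
import cv2
a=cv2.imread('pics/s3.png');b=cv2.resize(a[120:290,230:440],None,fx=3.5,fy=3.5,interpolation=3);cv2.imwrite('pics/s3c.png',b)"
```

```text
6.6 [0.524  0.0346 0.1904] yaw 8.742941956895859 F tool [ 0.3878 -0.3031  2.2563] T [ 0.0399 -0.0266  0.0589] 0.015151724689203509
6.65 [0.5248 0.0346 0.1915] yaw 8.729374891634897 F tool [ 0.3216 -0.7066  2.7086] T [ 0.0319  0.0378 -0.0061] 0.015030885122384128
```

View pics/s3c.png

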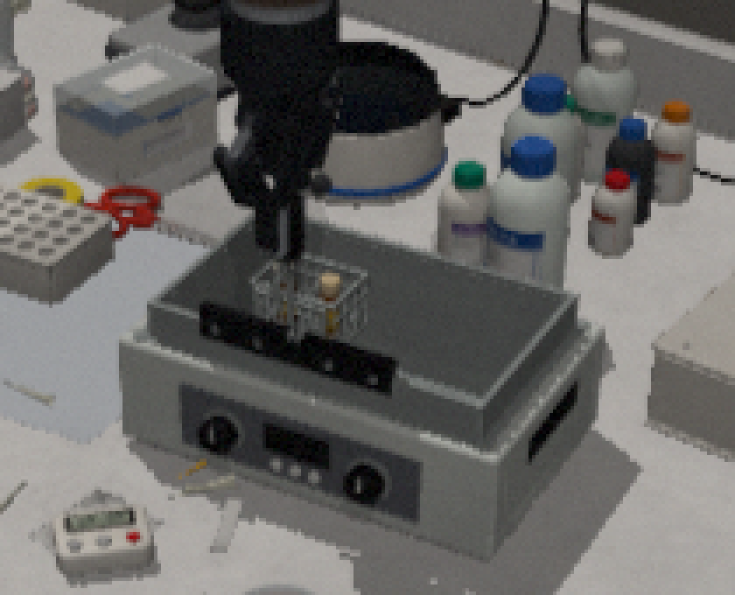

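View pics/w3.png

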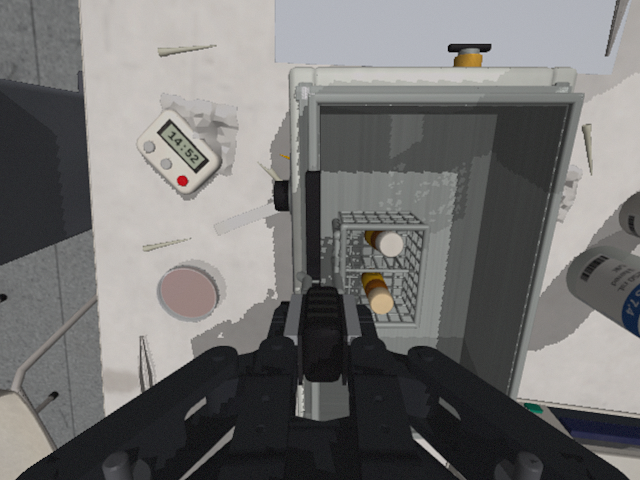

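The scene picture shows the basket inside the tank behind the strip, with the notch at crop ~(297,340). In the wrist picture the strip is parallel to the basket's side. I lower a bit more, then feel the strip's inner face with the stays.

Emit:
arm_command(slide=[[0,0,0.3],[0,-0.2,0.5],[0,-0.3,0.5],[0,-0.4,0.5],[0,-0.4,0.5]], spin=[0,0,0,0,0])

```text
clock: 7.32
eef_pos: [0.5214, 0.0337, 0.1875]
tool_rot: [0.651, 0.759, 0.0, 0.0]
ft_force: [0.7, 0.4, -2.7]
grip_width: 0.0155
grasp_force: 58.7
```

```bash
python3 look.py
```

```text
7.325 [0.5214 0.0337 0.1875] yaw 8.700358486672837 F tool [0.2875 0.7379 2.656 ] T [ 0.0003 -0.0246 -0.005 ] 0.015499417487775538
```

Emit:
arm_command(slide=[[0,-0.02,0],[0,-0.05,0],[0,-0.07,0],[0,-0.1,0],[0,-0.1,0]], spin=[0,0,0,0,0])

```text
clock: 7.95
eef_pos: [0.5204, 0.0336, 0.1873]
tool_rot: [0.651, 0.759, -0.0, -0.0]
ft_force: [-0.0, 0.3, -2.4]
grip_width: 0.0152
grasp_force: 58.6
```

```bash
python3 look.py
```

```text
7.95 [0.5204 0.0336 0.1873] yaw 8.703275808313196 F tool [0.2622 0.0143 2.4483] T [ 0.0499  0.0858 -0.0142] 0.015249481046008593
```

Emit:
arm_command(slide=[[0,-0.02,0],[0,-0.05,0],[0,-0.07,0],[0,-0.1,0],[0,-0.1,0]], spin=[0,0,0,0,0])

```text
clock: 8.57
eef_pos: [0.5194, 0.0334, 0.1873]
tool_rot: [0.651, 0.759, -0.0, -0.0]
ft_force: [-0.1, 0.4, -3.0]
grip_width: 0.0152
grasp_force: 58.7
```

```bash
python3 look.py
```

```text
8.575 [0.5194 0.0334 0.1873] yaw 8.702284508753502 F tool [0.4181 0.0105 2.9526] T [0.0663 0.0237 0.0429] 0.015153095386438217
```

Emit:
arm_command(slide=[[0,-0.02,0],[0,-0.05,0],[0,-0.07,0],[0,-0.1,0],[0,-0.1,0]], spin=[0,0,0,0,0])

```text
clock: 9.2
eef_pos: [0.5184, 0.0333, 0.1873]
tool_rot: [0.651, 0.759, 0.0, 0.0]
ft_force: [-0.0, 0.0, -2.8]
grip_width: 0.0155
grasp_force: 58.7
```

```bash
python3 look.py
```

```text
9.2 [0.5184 0.0333 0.1873] yaw 8.703138970202323 F tool [ 0.0286 -0.0076  2.7778] T [ 0.0352  0.033  -0.0643] 0.015455928432488037
```

Emit:
arm_command(slide=[[0,-0.02,0],[0,-0.05,0],[0,-0.07,0],[0,-0.1,0],[0,-0.1,0]], spin=[0,0,0,0,0])

```text
clock: 9.82
eef_pos: [0.5174, 0.0331, 0.1873]
tool_rot: [0.651, 0.759, 0.0, -0.0]
ft_force: [-0.4, 0.7, -3.2]
grip_width: 0.0152
grasp_force: 58.7
```

```bash
python3 look.py
```

```text
9.825 [0.5174 0.0331 0.1873] yaw 8.704023032131252 F tool [ 0.7481 -0.2979  3.2351] T [0.0506 0.0443 0.0107] 0.015165119703552247
```

Emit:
arm_command(slide=[[0,-0.02,0],[0,-0.05,0],[0,-0.07,0],[0,-0.1,0],[0,-0.1,0]], spin=[0,0,0,0,0])

```text
clock: 10.45
eef_pos: [0.5167, 0.033, 0.1874]
tool_rot: [0.651, 0.759, 0.0, 0.0]
ft_force: [0.7, -0.7, -2.7]
grip_width: 0.0152
grasp_force: 58.6
```

```bash
python3 look.py
```

```text
10.45 [0.5167 0.033  0.1874] yaw 8.70588760449127 F tool [-0.8239  0.5394  2.7316] T [-0.2001  0.019   0.0184] 0.015163602906356034
```

Emit:
arm_command(slide=[[0,-0.02,0],[0,-0.05,0],[0,-0.07,0],[0,-0.1,0],[0,-0.1,0]], spin=[0,0,0,0,0])

```text
clock: 11.08
eef_pos: [0.5162, 0.033, 0.1875]
tool_rot: [0.651, 0.759, 0.001, 0.001]
ft_force: [4.0, 0.8, -4.6]
grip_width: 0.0154
grasp_force: 58.4
```

```bash
python3 look.py
```

```text
11.075 [0.5162 0.033  0.1875] yaw 8.712850968961096 F tool [0.1646 4.0782 4.5927] T [-1.1846  0.1192 -0.1135] 0.015438371785045597
```

Emit:
arm_command(slide=[[0,0.15,0],[0,0.28,0],[0,0.28,0.5],[0,0.28,1],[0,0.28,1.4]], spin=[0,0,0,0,0])

```text
clock: 11.7
eef_pos: [0.5176, 0.0332, 0.1726]
tool_rot: [0.651, 0.759, -0.001, -0.0]
ft_force: [-1.0, 0.9, -2.5]
grip_width: 0.0155
grasp_force: 58.9
```

```bash
python3 look.py
```

```text
11.7 [0.5176 0.0332 0.1726] yaw 8.699513829920244 F tool [ 1.0341 -0.8147  2.4786] T [0.0648 0.0835 0.0074] 0.015457582267391466
```

Emit:
arm_command(slide=[[0,0,0.2],[0,0,0.5],[0,0,0.8],[0,0,1],[0,0,1]], spin=[0,0,0,0,0])

```text
clock: 12.32
eef_pos: [0.5181, 0.0332, 0.1631]
tool_rot: [0.651, 0.759, -0.0, -0.0]
ft_force: [-0.5, 0.4, -2.9]
grip_width: 0.0151
grasp_force: 58.9
```

```bash
python3 look.py
```

```text
12.325 [0.5181 0.0332 0.1631] yaw 8.702579236083928 F tool [ 0.5025 -0.4015  2.9399] T [ 0.0967 -0.0201 -0.0436] 0.015054371133698154
```

Emit:
arm_command(slide=[[0,0,0.2],[0,0,0.4],[0,0,0.6],[0,0,0.7],[0,0,0.7]], spin=[0,0,0,0,0])

```text
clock: 12.95
eef_pos: [0.5181, 0.0332, 0.1562]
tool_rot: [0.651, 0.759, -0.0, -0.0]
ft_force: [-0.1, 0.1, -2.3]
grip_width: 0.0152
grasp_force: 59.0
```

```bash
python3 look.py
```

```text
12.95 [0.5181 0.0332 0.1562] yaw 8.701087897857743 F tool [ 0.1302 -0.0871  2.2787] T [ 0.0631 -0.0452  0.006 ] 0.015161666894660905
```

Emit:
arm_command(slide=[[0,0,0.05],[0,0,0.1],[0,0,0.15],[0,0,0.15],[0,0,0.15]], spin=[0,0,0,0,0])

```text
clock: 13.58
eef_pos: [0.5183, 0.0333, 0.1551]
tool_rot: [0.651, 0.759, 0.0, 0.0]
ft_force: [0.0, 0.5, 1.2]
grip_width: 0.0152
grasp_force: 59.4
```

```bash
python3 look.py
```

```text
13.575 [0.5183 0.0333 0.1551] yaw 8.702653588894478 F tool [ 0.5137  0.0909 -1.1657] T [0.2813 0.0617 0.0331] 0.01521867575072998
```

Emit:
arm_command(slide=[[0,0,0.05],[0,0,0.1],[0,0,0.1],[0,0,0.1],[0,0,0.1]], spin=[0,0,0,0,0])

```text
clock: 14.2
eef_pos: [0.5184, 0.0333, 0.1549]
tool_rot: [0.651, 0.759, 0.0, 0.0]
ft_force: [-2.7, 0.0, 6.3]
grip_width: 0.0152
grasp_force: 60.2
```

```bash
python3 look.py
```

```text
14.2 [0.5184 0.0333 0.1549] yaw 8.700130620790206 F tool [ 0.4331 -2.6939 -6.2702] T [0.7063 0.0825 0.074 ] 0.01524322226461642
```

Crown contact came at TCP z = 0.155 as expected. I ease the press to about 4 N and slide toward the notch.

Emit:
arm_command(slide=[[0,0,-0.07],[-0.2,0,-0.07],[-0.5,0,-0.07],[-0.8,0,-0.07],[-1,0,-0.07]], spin=[0,0,0,0,0])

```text
clock: 14.82
eef_pos: [0.5193, 0.0223, 0.1535]
tool_rot: [0.652, 0.759, -0.001, -0.0]
ft_force: [0.5, 0.5, -2.8]
grip_width: 0.015
grasp_force: 59.0
```

```bash
python3 look.py
```

```text
14.825 [0.5193 0.0223 0.1535] yaw 8.667800095757944 F tool [0.4594 0.5925 2.79  ] T [ 0.1188  0.0154 -0.0264] 0.015036250987332847
```

Emit:
arm_command(slide=[[-0.1,0,0],[-0.2,0,0],[-0.3,0,0],[-0.3,0,0],[-0.3,0,0]], spin=[0,0,0,0,0])

```text
clock: 15.45
eef_pos: [0.5202, 0.0204, 0.1545]
tool_rot: [0.651, 0.759, 0.0, 0.0]
ft_force: [-0.0, 0.4, -2.1]
grip_width: 0.0154
grasp_force: 58.9
```

```bash
python3 look.py
```

```text
15.45 [0.5202 0.0204 0.1545] yaw 8.705802537098773 F tool [0.3614 0.0149 2.0892] T [ 0.0821  0.0203 -0.0025] 0.015431448795942536
```

It is free at z = 0.1545, where the strip top gave contact at 0.155, so it is already over the mouth. I lower to feel.

Emit:
arm_command(slide=[[0,0,0.05],[0,0,0.1],[0,0,0.15],[0,0,0.15],[0,0,0.15]], spin=[0,0,0,0,0])

```text
clock: 16.08
eef_pos: [0.5202, 0.0204, 0.153]
tool_rot: [0.651, 0.759, -0.0, -0.0]
ft_force: [0.4, 0.0, -1.7]
grip_width: 0.0151
grasp_force: 58.9
```

```bash
python3 look.py
```

```text
16.075 [0.5202 0.0204 0.153 ] yaw 8.70348622444448 F tool [-0.0426  0.4479  1.731 ] T [ 0.0377  0.0003 -0.076 ] 0.015053579187625852
```

Emit:
arm_command(slide=[[-0.05,0,0],[-0.1,0,0],[-0.15,0,0],[-0.2,0,0],[-0.2,0,0]], spin=[0,0,0,0,0])

```text
clock: 16.7
eef_pos: [0.5205, 0.0184, 0.153]
tool_rot: [0.651, 0.759, 0.0, -0.0]
ft_force: [0.1, 0.6, -2.8]
grip_width: 0.0152
grasp_force: 59.0
```

```bash
python3 look.py
```

```text
16.7 [0.5205 0.0184 0.153 ] yaw 8.697132348725548 F tool [0.5741 0.2231 2.8312] T [ 0.0206  0.018  -0.0055] 0.015221031116248302
```

Emit:
arm_command(slide=[[0,0,0.05],[0,0,0.1],[0,0,0.15],[0,0,0.2],[0,0,0.2]], spin=[0,0,0,0,0])

```text
clock: 17.32
eef_pos: [0.5208, 0.0188, 0.1516]
tool_rot: [0.651, 0.759, 0.001, 0.0]
ft_force: [-1.7, 1.2, 3.7]
grip_width: 0.0155
grasp_force: 59.8
```

```bash
python3 look.py
```

```text
17.325 [0.5208 0.0188 0.1516] yaw 8.717908546953307 F tool [ 1.4922 -1.5142 -3.6746] T [ 0.3338  0.5184 -0.0011] 0.015467709325840337
```

Emit:
arm_command(slide=[[0,0,0],[-0.05,0,0],[-0.05,0,0],[-0.1,0,0],[-0.1,0,0]], spin=[0,0,0,0,0])

```text
clock: 17.95
eef_pos: [0.5208, 0.0183, 0.1515]
tool_rot: [0.651, 0.759, 0.001, -0.0]
ft_force: [-1.8, 4.1, 5.7]
grip_width: 0.0154
grasp_force: 60.1
```

```bash
python3 look.py
```

```text
17.95 [0.5208 0.0183 0.1515] yaw 8.73234316915624 F tool [ 4.3807 -1.1942 -5.6637] T [0.3418 1.0892 0.0134] 0.015416276720772133
```

Emit:
arm_command(slide=[[0.05,0,0],[0.1,0,0],[0.15,0,0],[0.2,0,0],[0.2,0,0]], spin=[0,0,0,0,0])

```text
clock: 18.58
eef_pos: [0.5206, 0.0195, 0.1509]
tool_rot: [0.651, 0.759, 0.0, 0.0]
ft_force: [-1.2, 3.1, 1.5]
grip_width: 0.015
grasp_force: 59.6
```

```bash
python3 look.py
```

```text
18.575 [0.5206 0.0195 0.1509] yaw 8.709090064433077 F tool [ 3.2386 -0.6826 -1.5413] T [ 0.0358  0.5136 -0.0075] 0.015013535653213174
```

Emit:
arm_command(slide=[[0.03,0,0],[0.06,0,0],[0.1,0,0],[0.1,0,0],[0.1,0,0]], spin=[0,0,0,0,0])

```text
clock: 19.2
eef_pos: [0.5199, 0.02, 0.1507]
tool_rot: [0.652, 0.759, -0.001, -0.0]
ft_force: [0.8, 0.2, -2.8]
grip_width: 0.0149
grasp_force: 59.0
```

```bash
python3 look.py
```

```text
19.2 [0.5199 0.02   0.1507] yaw 8.685377835347479 F tool [0.084  0.7904 2.7585] T [-0.0935 -0.1238  0.0114] 0.014850679872871678
```

Emit:
arm_command(slide=[[0.03,0,0],[0.06,0,0],[0.1,0,0],[0.1,0,0],[0.1,0,0]], spin=[0,0,0,0,0])

```text
clock: 19.82
eef_pos: [0.5198, 0.0209, 0.151]
tool_rot: [0.652, 0.759, -0.001, 0.0]
ft_force: [-0.3, -5.0, -1.1]
grip_width: 0.0152
grasp_force: 59.0
```

```bash
python3 look.py
```

```text
19.825 [0.5198 0.0209 0.151 ] yaw 8.680267105406768 F tool [-4.8717 -1.0029  1.1047] T [ 0.2934 -1.0544  0.0092] 0.015225459187934122
```

Emit:
arm_command(slide=[[0.03,0,0],[0.06,0,0],[0.1,0,0],[0.1,0,0],[0.1,0,0]], spin=[0,0,0,0,0])

```text
clock: 20.45
eef_pos: [0.5198, 0.0215, 0.1511]
tool_rot: [0.652, 0.759, -0.001, 0.001]
ft_force: [-0.6, -6.3, -1.0]
grip_width: 0.015
grasp_force: 59.2
```

```bash
python3 look.py
```

```text
20.45 [0.5198 0.0215 0.1511] yaw 8.670084969744265 F tool [-6.1757 -1.5118  1.0093] T [ 0.3718 -1.4469 -0.0023] 0.015018578645070974
```

The walls are felt on both sides, so the notch centre is about 2 mm back. I re-centre and press in small steps.

Emit:
arm_command(slide=[[-0.1,0,0],[-0.2,0,0],[-0.2,0,0.05],[-0.2,0,0.1],[-0.2,0,0.1]], spin=[0,0,0,0,0])

```text
clock: 21.08
eef_pos: [0.5204, 0.0204, 0.1504]
tool_rot: [0.651, 0.759, 0.0, 0.0]
ft_force: [-2.0, -4.3, 3.4]
grip_width: 0.0152
grasp_force: 59.7
```

```bash
python3 look.py
```

```text
21.075 [0.5204 0.0204 0.1504] yaw 8.70737331490067 F tool [-3.9426 -2.6417 -3.3685] T [ 0.6159 -0.8677  0.0064] 0.01520770422471898
```

Emit:
arm_command(slide=[[0,0,0.03],[0,0,0.06],[0,0,0.1],[0,0,0.1],[0,0,0.1]], spin=[0,0,0,0,0])

```text
clock: 21.7
eef_pos: [0.5207, 0.0205, 0.1496]
tool_rot: [0.651, 0.759, 0.001, 0.0]
ft_force: [-0.5, -4.9, 5.2]
grip_width: 0.0153
grasp_force: 60.1
```

```bash
python3 look.py
```

```text
21.7 [0.5207 0.0205 0.1496] yaw 8.70629072108714 F tool [-4.7776 -1.2585 -5.1861] T [ 0.526  -0.7882  0.0045] 0.01526275980961814
```

Emit:
arm_command(slide=[[-0.03,0,0],[-0.06,0,0],[-0.06,0,0],[-0.06,0,0.05],[-0.06,0,0.05]], spin=[0,0,0,0,0])

```text
clock: 22.32
eef_pos: [0.5208, 0.0204, 0.1492]
tool_rot: [0.651, 0.759, 0.001, 0.0]
ft_force: [-0.4, -2.0, 6.6]
grip_width: 0.0152
grasp_force: 60.2
```

```bash
python3 look.py
```

```text
22.325 [0.5208 0.0204 0.1492] yaw 8.722723169749257 F tool [-1.9559 -0.6537 -6.5957] T [ 0.5229 -0.503  -0.0625] 0.015162405531474904
```

Emit:
arm_command(slide=[[0,0,0.03],[0,0,0.06],[0,0,0.1],[0,0,0.1],[0,0,0.1]], spin=[0,0,0,0,0])

```text
clock: 22.95
eef_pos: [0.521, 0.0204, 0.1485]
tool_rot: [0.651, 0.759, 0.001, 0.0]
ft_force: [-1.9, -2.3, 7.3]
grip_width: 0.0149
grasp_force: 60.3
```

```bash
python3 look.py
```

```text
22.95 [0.521  0.0204 0.1485] yaw 8.722527464637459 F tool [-2.0191 -2.2572 -7.2818] T [ 0.585  -0.4682 -0.0056] 0.01489686202363817
```

Emit:
arm_command(slide=[[-0.02,0,0.03],[-0.02,0,0.06],[-0.02,0,0.1],[-0.02,0,0.1],[-0.02,0,0.1]], spin=[0,0,0,0,0])

```text
clock: 23.58
eef_pos: [0.5212, 0.0202, 0.147]
tool_rot: [0.651, 0.759, 0.001, 0.0]
ft_force: [0.4, -0.8, 4.6]
grip_width: 0.0149
grasp_force: 60.0
```

```bash
python3 look.py
```

```text
23.575 [0.5212 0.0202 0.147 ] yaw 8.723637971699079 F tool [-0.8256  0.2409 -4.5608] T [-0.0731 -0.2327 -0.0323] 0.014900070608704753
```

Emit:
arm_command(slide=[[0,0,0.03],[0,0,0.06],[0,0,0.1],[0,0,0.1],[0,0,0.1]], spin=[0,0,0,0,0])

```text
clock: 24.2
eef_pos: [0.5208, 0.02, 0.1454]
tool_rot: [0.651, 0.759, 0.001, 0.0]
ft_force: [3.5, 1.7, 1.0]
grip_width: 0.0151
grasp_force: 59.5
```

```bash
python3 look.py
```

```text
24.2 [0.5208 0.02   0.1454] yaw 8.71481099966996 F tool [ 1.1953  3.6979 -1.0445] T [-0.8835  0.1354 -0.0338] 0.015120704073024061
```

Emit:
arm_command(slide=[[0,0.03,0.03],[0,0.06,0.06],[0,0.06,0.1],[0,0.06,0.1],[0,0.06,0.1]], spin=[0,0,0,0,0])

```text
clock: 24.82
eef_pos: [0.5208, 0.0199, 0.145]
tool_rot: [0.651, 0.759, 0.0, -0.0]
ft_force: [1.7, 0.7, 7.3]
grip_width: 0.0153
grasp_force: 60.2
```

```bash
python3 look.py
```

```text
24.825 [0.5208 0.0199 0.145 ] yaw 8.706933108046691 F tool [ 0.466   1.7461 -7.2807] T [-0.3714  0.3424 -0.0203] 0.0153200742593919
```

Emit:
arm_command(slide=[[0,0,0.03],[0,0,0.06],[0,0,0.06],[0,0,0.06],[0,0,0.06]], spin=[0,0,0,0,0])

```text
clock: 25.45
eef_pos: [0.5208, 0.0199, 0.145]
tool_rot: [0.651, 0.759, 0.0, 0.0]
ft_force: [0.3, 1.4, 9.4]
grip_width: 0.0155
grasp_force: 60.6
```

```bash
python3 look.py
```

```text
25.45 [0.5208 0.0199 0.145 ] yaw 8.706258883864177 F tool [ 1.2983  0.4988 -9.4117] T [-0.0697  0.343  -0.0242] 0.015469943462540162
```

It stops firmly at z = 0.145, 10 mm below the strip-top contact, so it is home. I relieve the press and release.

Emit:
arm_command(slide=[[0,0,-0.1],[0,0,-0.15],[0,0,-0.15],[0,0,-0.15],[0,0,-0.15]], spin=[0,0,0,0,0])

```text
clock: 26.08
eef_pos: [0.5207, 0.0198, 0.1451]
tool_rot: [0.651, 0.759, -0.0, -0.0]
ft_force: [2.1, 3.0, 0.4]
grip_width: 0.0149
grasp_force: 59.4
```

Emit:
arm_command(slide=[[0,0,0],[0,0,0],[0,0,0],[0,0,0],[0,0,0]], spin=[0,0,0,0,0], jaw=4.5)

```text
clock: 26.7
eef_pos: [0.5208, 0.0196, 0.1454]
tool_rot: [0.651, 0.759, -0.0, -0.0]
ft_force: [-0.0, -0.6, -0.2]
grip_width: 0.0451
grasp_force: 0.0
```

Emit:
arm_command(slide=[[0,0,-1],[0,0,-3],[0,0,-6],[0,0,-10],[0,0,-14]], spin=[0,0,0,0,0])

```text
clock: 27.32
eef_pos: [0.5208, 0.0197, 0.2874]
tool_rot: [0.651, 0.759, 0.0, 0.0]
ft_force: [0.2, 0.0, -0.2]
grip_width: 0.0449
grasp_force: 0.0
```

```bash
python3 - <<'E'
from h import *
np.set_printoptions(precision=4,suppress=True)
p=camera('wrist');save(p,'w4.png')
P,C,U=cloud(p)
for lo,hi in [(.16,.185),(.092,.106)]:
    k=(P[:,2]>lo)&(P[:,2]<hi)&(abs(P[:,0]-.545)<.055)&(abs(P[:,1]-.02)<.045);print(lo,k.sum(),P[k].mean(0),P[k][:,2].max(),cv2.minAreaRect((P[k][:,:2]*1000).astype(np.float32)))
for n in ['scene']:
    p=camera(n);save(p,n+'4.png')
    for t,z in [('hook_crown',.125),('grip',.158),('bottle',0),('timer_2',0),('dish',0)]:
        for r in landmark_of(p,t)[:1]: print(t,r['confidence'],ray_z(p,r['centre'],z),w(p,r['centre']))
a=cv2.imread('pics/scene4.png');b=cv2.resize(a[120:290,230:440],None,fx=3.5,fy=3.5,interpolation=3);cv2.imwrite('pics/s4c.png',b)
E
```

```text
0.16 715 [0.5247 0.0217 0.1759] 0.1805316585514253 ((525.1077270507812, 20.073158264160156), (16.262550354003906, 26.216995239257812), 8.848690032958984)
0.092 1584 [0.5451 0.0288 0.099 ] 0.10592296056989943 ((543.1640625, 24.806690216064453), (77.69530487060547, 91.2022705078125), 9.070289611816406)
hook_crown 0.7 [0.5178 0.0178 0.125 ] [0.5158 0.0161 0.1267]
grip 0.65 [0.5265 0.0258 0.158 ] [0.5141 0.0161 0.1678]
bottle 0.4 [0.6036 0.0086 0.    ] [ 0.5133 -0.0554  0.0808]
timer_2 0.77 [0.3928 0.0823 0.    ] [0.3755 0.065  0.0197]
dish 0.59 [ 0.3951 -0.0606  0.    ] [ 0.3843 -0.0693  0.0122]
```

View pics/w4.png

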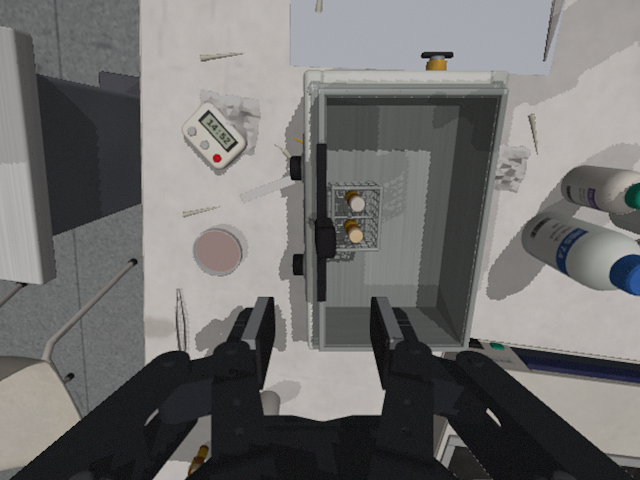

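View pics/s4c.png

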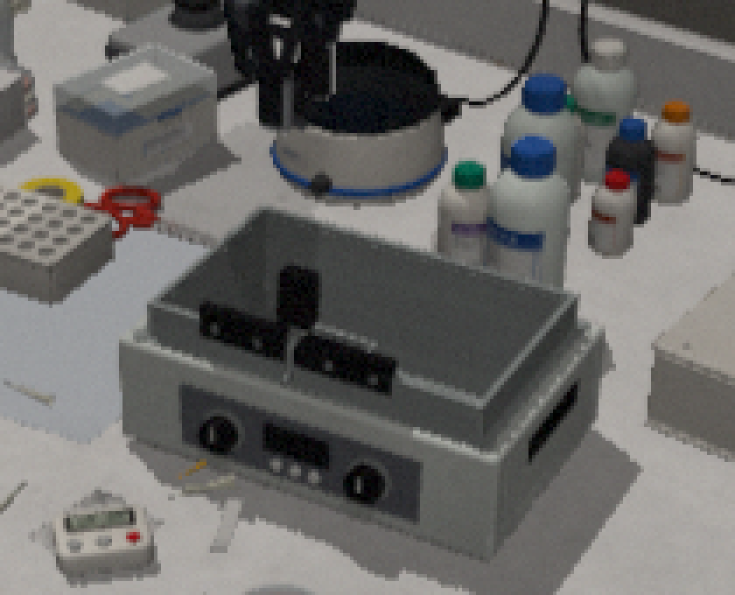

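The wrist view shows the basket hanging square inside the tank, with the grip at (325,240) and both vials at (355,202) and (355,232). The scene crop shows the hook seated in the notch at ~(295,345). The grip's height is 60 mm above where it stood on the worktop, against 61 mm expected when home.

```bash
python3 -c "
from workcell import *
print(job_done())"
```

```text
the job is handed in; nothing more can be done
None
```

The basket hangs straight in the near-rim notch with its hook pressed fully home (about 12 N of press at most), both vials are inside, and the job is handed in at about 27 s; the timer and dish stayed put, and the arm never went near the bottle, though I did not re-measure it.

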